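# Four clicks on the exposure timer

## Task

The next print needs four steps more exposure: with a fingertip, gently push the orange peg of the timer's round black dial clockwise (seen from above) by exactly four clicks, never past the fourth and never backwards, and leave the dial resting in that click stop. Only then press the green start button all the way down and let it come up again. This is all done by pushing, nothing needs gripping, and the other things on the worktop stay where they stand.

Things in the scene. Friction and masses are not known exactly. Their poses are not given: they have to be found in the camera images.
- timer: grey exposure timer with a black top plate, fixed to the worktop: 170 mm (x) by 270 mm (y), top plate 50 mm above the worktop; at its back (+x) edge a 28 mm deep display strip rises to 69 mm. Origin under its centre on the worktop. On the top plate stand the dial and the start button, one to the left and one to the right; either may be on either side.
- dial_base: aluminium disc, 116 mm wide, 4 mm thick, with 15 tick marks, under the dial, fixed on the timer's top plate. Origin at its underside on the dial's axis, which is vertical, 50 mm above the worktop. Its yaw varies, and so does the direction in which the peg stands at the start.
- dial_peg (a point): centre of the top of the orange peg, which stands upright on the black dial 43 mm from the dial's axis, 14 mm thick, widening to 18 mm at its foot. The dial is 104 mm wide; its flat face is 17 mm and the peg's top 45 mm above the origin of dial_base (67 and 95 mm above the worktop).
- dial (a joint): turn of the dial in rad, 0 at the start, growing clockwise seen from above. It clicks into 15 stops a turn, one each 0.4189 rad (24 degrees), and starts in a stop; four clicks are 1.676 rad (96 degrees). Between two stops the resistance rises to 0.16 N m (about 4 N at the peg), then the dial jumps ahead by itself into the next stop and stays there when it is let go. No end stop lies within these clicks.
- start_top (a point): centre of the top of the green start button, a round push button in a black housing on the timer's top plate; the green cap is 32 mm wide; it moves straight down.
- start (a joint): travel of the start button in m, 0 when up, 0.006 when fully down; its spring gives 4 N when fully down and lifts it again.
- loupe: black loupe, 46 mm wide, 58 mm tall, standing to the left of the timer, loose; a bystander. Origin at the centre of its underside.
- cassette_1: grey film cassette, 25x28 mm, 51 mm tall, standing to the left of the timer, loose; a bystander. Origin at the centre of its underside.
- reel: steel film reel, 66 mm wide, 40 mm tall, loose; a bystander. Origin at the centre of its underside.
- dropper: white dropper bottle with a red cap, 42 mm wide, 113 mm tall, loose; a bystander. Origin at the centre of its underside.
- tape: roll of white tape lying flat, 96 mm wide, 24 mm tall, loose; a bystander. Origin at the centre of its underside.
- beaker: clear plastic beaker, 71 mm wide, 88 mm tall, loose; a bystander. Origin at the centre of its underside.

How it is judged:
By the outcome, as a careful person would: the job done as asked, in the order asked, and still so for the second after the job is handed in, with the robot touching nothing.
It also fails if it takes over 54 s, if anything falls off the work surface, if the arm or the gripper's body presses on something with over 40 N, if the wrist force passes 120 N, or if a joint passes its speed limit or range.

## Robot

A 6-joint arm with a two-finger parallel gripper is mounted at the origin on the work surface; the furniture and walls round the work are solid. World frame = base frame: x ahead of the robot, y to its left, z up, the work surface at z = 0. Lengths are in m, angles in rad, forces in N, time in s.
With the tool pointing down it reaches from about 0.35 to 0.8 m from the base axis. Payload 7.3 kg.
Tool frame: the origin (TCP) lies midway between the tips of the shut fingers; the grasp point (between the pads) lies 19 mm behind it (r.grip_depth is the distance from the TCP to the grasp point, in m); y points along the fingers, z is the direction in which the jaws open and shut, and the axes are right-handed (so a half turn about y gives the same grasp; the last joint's range is limited). The gripper opens to 85 mm and grips with 20 to 120 N. Pads are 22 mm wide; open, the fingers measure 114 mm over their backs; the gripper's body (76 mm by 85 mm) begins 54 mm behind the grasp point. The pads swing forward as they close: fully open they stand 13 mm farther back than shut.
Start: joints at [-1.267, 0.342, 1.524, -0, 1.275, -0.146], TCP at [0.228, -0.473, 0.231] pointing down, gripper open.
Joint ranges: [-2.53, 2.53], [-0.77, 2.02], [0.04, 2.7], [-1, 4.14], [0.28, 2.66], [-3.11, 3.11]. Speed limits (rad/s): [2.57, 2.57, 3.14, 3.14, 3.14, 3.14].

## Interface

Orientations are given as [roll, pitch, yaw] about the fixed x, y, z axes, in that order (R = Rz(yaw) Ry(pitch) Rx(roll)).
In Python, from rig import r gives the robot as it stands. The module is installed in compiled form; this text tells all that it offers.
- The arm moves only by the shell command python3 -m inch 'ROWS'. ROWS is JSON, a list of rows, each a list of 3 entries, a list of its own where there are three numbers: the shift along the tool's x, y, z in cm, then the turn, a rotation vector about the tool's x, y, z in degrees, then the closure, from -1 (fully open) to 1 (shut). In form: [[[x, y, z], [ax, ay, az], jaw], ...]. A call has 1 to 5 rows; each row is the pose to reach, as a shift and turn from the pose commanded when the call began, along the tool's axes at that moment; what a row does not reach only later rows make up. A row lasts 1/12 s, in which the tool goes at most 41.7 mm and 7.16 degrees, less where a joint would pass 70% of its speed; a pose out of reach is approached as far as the arm can. A call with a gripper value outside its range is refused whole. The fingers move at their own pace and stop on an object; the grip force is fixed at half the most. Time passes only in rows, so rows that repeat a pose let the fingers close. It gives the time, the measured TCP pose, the force and the opening at its end, in the units of the state.
- r.sense(): the state, without advancing time (a new reading comes with each control period).
- r.capture(name): name is "scene" or "top" or "wrist"; returns a dict with "frame" (420x560x3 uint8, red, green, blue), "fx", "fy", "cx", "cy" (pixels), "origin" and "attitude" of the camera in the world. Camera axes: x right, y down, z forward; pixel columns grow to the right and rows downward; lengths in m; the calibration is good to about 2 mm. The wrist camera is an equidistant fisheye: a pixel r from the principal point sees the ray r / f radians off the axis. A picture is of the moment at which its call begins. There is no depth.
- r.finish_job(): hands the job in, once; it reports no verdict.
The state is a dict: "time_s": time; "joint_positions": joint angles; "qd": joint speeds; "joint_efforts": joint torques, N m; "position": TCP position; "tool_rot": TCP orientation; "wrist_force": force on the tool from outside, world axes, zero at the start; "wrist_torque": the same for the moment, N m; "grip_width": finger opening in m.
Only numpy, scipy, OpenCV 4.12 (cv2) and the standard library are available. Lean on these libraries where they do the work, as an engineer would, in place of code of your own. Each camera call takes 0.05 s, during which the arm holds its last target.

## Working session

There is one attempt and no reset: what is moved stays moved. The work goes in short steps, Python scripts to look and compute and a shell command to move; the robot and the scene stay as the last step left them, time stands still between calls to the robot, and variables do not carry over. Pictures are saved under pics/ and viewed, and the job is handed in when it is done.

```bash
mkdir -p pics; cat > h.py <<'E'
from rig import r
import numpy as np, cv2
from scipy.spatial.transform import Rotation as Ro
def att(c):
    a=np.array(c["attitude"],float)
    return a if a.shape==(3,3) else (Ro.from_euler('xyz',a).as_matrix() if a.size==3 else None)
def ray(c,u,v):
    d=np.array([(u-c["cx"])/c["fx"],(v-c["cy"])/c["fy"],1.]); return att(c)@d
def onz(c,u,v,z):
    o=np.array(c["origin"]); d=ray(c,u,v); return o+d*(z-o[2])/d[2]
def cross(c1,p1,c2,p2):
    o1,o2=np.array(c1["origin"]),np.array(c2["origin"]);d1,d2=ray(c1,*p1),ray(c2,*p2)
    t=np.linalg.lstsq(np.stack([d1,-d2],1),o2-o1,rcond=None)[0]
    a,b=o1+t[0]*d1,o2+t[1]*d2
    return (a+b)/2,np.linalg.norm(a-b)
def save(c,n): cv2.imwrite("pics/"+n,c["frame"][:,:,::-1])
def blob(c,lo,hi,minA=15):
    hsv=cv2.cvtColor(c["frame"],cv2.COLOR_RGB2HSV); m=cv2.inRange(hsv,lo,hi)
    n,l,s,ce=cv2.connectedComponentsWithStats(m)
    return [(s[i,4],ce[i].round(1).tolist(),s[i,:4].tolist()) for i in range(1,n) if s[i,4]>=minA],m
E
python3 - <<'E'
from h import *
print(r.sense())
for n in("scene","top"):
    c=r.capture(n); save(c,n+"0.png"); print(n,c["origin"],c["attitude"],c["fx"],c["cx"],c["cy"])
    for k,lo,hi in(("or",(8,150,120),(20,255,255)),("gr",(45,100,50),(85,255,255))): print(k,blob(c,lo,hi)[0])
E
```

```text
{'time_s': 0.0, 'joint_positions': array([-1.26698108e+00,  3.42722191e-01,  1.52501092e+00,  1.98808589e-05,
        1.27541028e+00, -1.45991732e-01]), 'qd': array([ 0.00071805, -0.00139045,  0.00040123,  0.00051841,  0.00024896,
        0.00143779]), 'joint_efforts': array([-5.27687844e-04, -4.33675003e+01, -2.46005934e+01, -1.56317624e-04,
        8.00030917e-03,  1.94362286e-05]), 'position': array([ 0.22817394, -0.47237837,  0.23062837]), 'tool_rot': array([-1.57232780e+00,  2.44399801e-04, -2.69179166e+00]), 'wrist_force': array([-0.17235017,  0.07897835,  0.15759269]), 'wrist_torque': array([-0.00067567, -0.01153629, -0.0141783 ]), 'grip_width': 0.08550358701321864}
scene [-0.04069728  0.3621508   0.8370168 ] [-2.41526806 -0.01714055 -2.02918492] 392.79385811505284 286.47546259601336 204.6843269991996
or [(np.int32(44), [290.0, 193.7], [287, 189, 6, 10]), (np.int32(21), [193.0, 208.8], [188, 206, 10, 6]), (np.int32(81), [169.9, 219.7], [153, 211, 35, 19]), (np.int32(18), [186.7, 220.8], [182, 217, 11, 7]), (np.int32(133), [158.6, 236.1], [136, 224, 47, 23]), (np.int32(31), [145.2, 232.5], [139, 228, 13, 10]), (np.int32(1250), [302.0, 313.0], [273, 270, 63, 81])]
gr [(np.int32(98), [8.8, 33.3], [0, 20, 24, 24]), (np.int32(51), [3.0, 38.6], [0, 29, 9, 17]), (np.int32(118), [345.0, 201.0], [339, 196, 13, 11])]
top [0.39336559 0.04404011 1.41808718] [-3.03166611  0.01969757 -1.544818  ] 429.62857677012136 280.3701821204267 212.81420899026193
or []
gr [(np.int32(55), [334.9, 223.2], [329, 219, 11, 11])]
```

View pics/scene0.png

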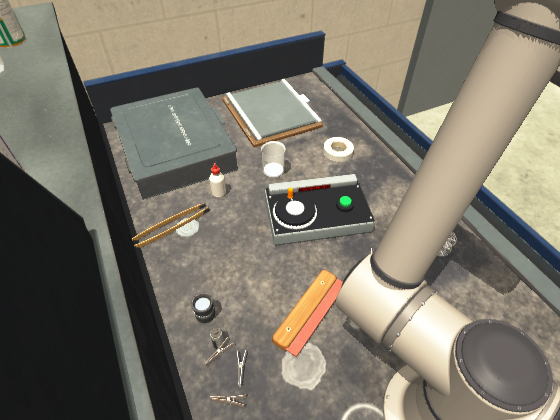

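View pics/top0.png

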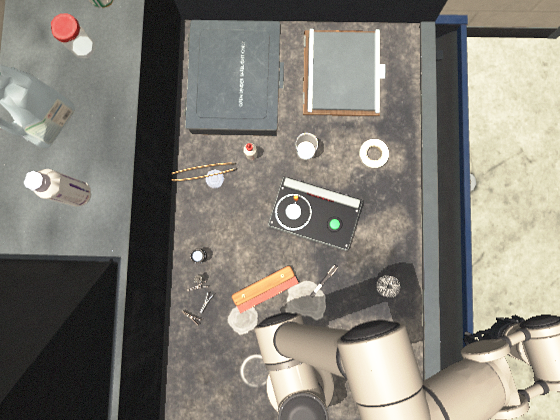

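```bash
python3 - <<'E'
from h import *
for n,(x,y,w,h) in(("scene",(220,130,180,135)),("top",(190,150,180,135))):
    c=r.capture(n); f=c["frame"][y:y+h,x:x+w,::-1]; cv2.imwrite(f"pics/{n}_crop.png",cv2.resize(f,None,fx=4.4,fy=4.4,interpolation=cv2.INTER_CUBIC))
E
```

```text
(no output)
```

View pics/scene_crop.png

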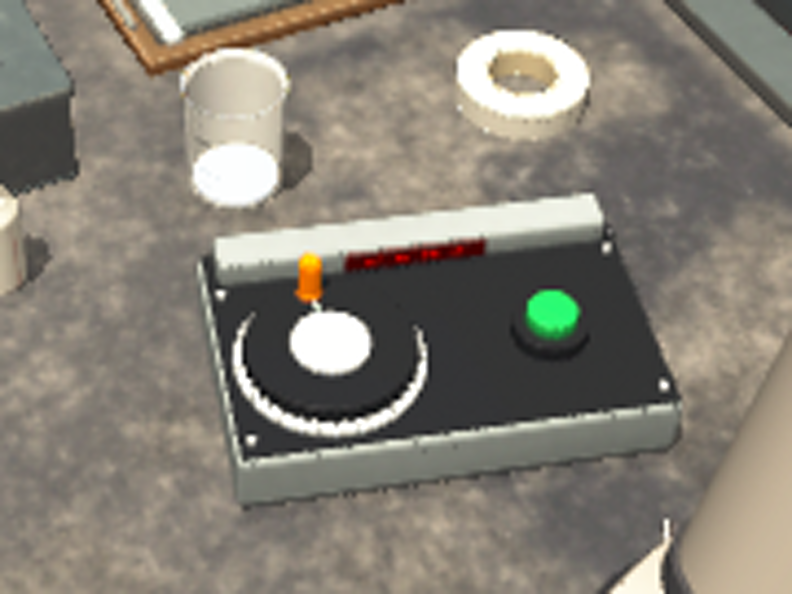

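View pics/top_crop.png

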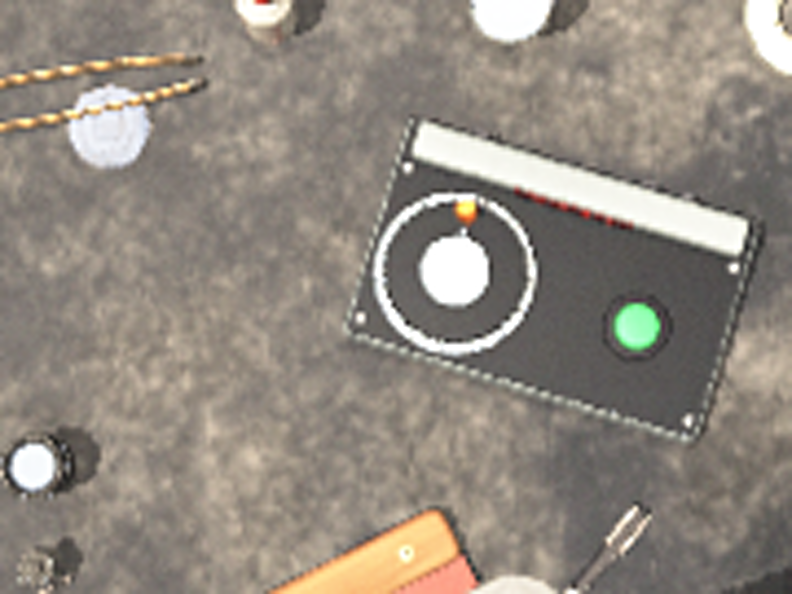

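The scene view shows the timer with the dial on the left, the orange peg at (290,194) on the dial's far side, and the green button at (345,201). In the top view, the dial cap is at about (293,212), the peg at (296,198) and the button at (335,223). Next I'll measure these.

```bash
python3 - <<'E'
from h import *
s=r.capture("scene"); t=r.capture("top")
def box(c,lo,hi,b,k):
    m=blob(c,lo,hi)[1]; z=np.zeros_like(m); x,y,w,h=b; z[y:y+h,x:x+w]=m[y:y+h,x:x+w]
    n,l,st,ce=cv2.connectedComponentsWithStats(z)
    o=sorted([(st[i,4],ce[i].round(2).tolist(),st[i,:4].tolist()) for i in range(1,n)],key=lambda e:-e[0])[:3]; print(k,o); return o,z,l
W=((0,0,170),(180,60,255))
ot,zt,_=box(t,*W,(268,188,50,48),"top white")
os_,zs,_=box(s,*W,(280,198,30,22),"scene white")
pt,_,_=box(t,(5,110,100),(28,255,255),(285,190,20,20),"top peg")
ps,_,_=box(s,(5,110,100),(28,255,255),(280,183,20,20),"scene peg")
g=(45,100,50),(85,255,255)
gt,_,_=box(t,*g,(320,210,30,30),"gt"); gs,_,_=box(s,*g,(330,190,30,30),"gs")
print("btn",cross(s,gs[0][1],t,gt[0][1]))
for z in(.054,.067): print("ring/cap on z",z,[onz(t,*e[1],z).round(4) for e in ot[:2]])
cap=[e for e in ot if e[2][2]<25][0]; capS=os_[0]
print("cap",cross(s,capS[1],t,cap[1]))
print("peg on z .085",onz(t,*pt[0][1],.088), onz(s,*ps[0][1],.081),cross(s,ps[0][1],t,pt[0][1]))
print("peg top scene",onz(s,290.2,189,.095))
# ring contour
cn=max(cv2.findContours(zt,cv2.RETR_EXTERNAL,cv2.CHAIN_APPROX_NONE)[0],key=len)
P=np.array([onz(t,*p[0],.054)[:2] for p in cn]);(c,rad)=cv2.minEnclosingCircle(P.astype(np.float32));print("circ",c,rad)
# bystander + timer corners top plate (crop px)
for p in((410,167),(735,267),(688,421),(360,317)): print("screw",onz(t,p[0]/4.4+190,p[1]/4.4+150,.05).round(4))
E
```

```text
top white [(np.int32(235), [291.86, 213.09], [275, 194, 37, 37]), (np.int32(197), [292.96, 210.94], [285, 202, 16, 17]), (np.int32(106), [308.65, 190.18], [293, 188, 25, 8])]
scene white [(np.int32(210), [294.49, 207.26], [286, 199, 18, 16])]
top peg [(np.int32(21), [295.43, 197.9], [293, 196, 6, 5])]
scene peg [(np.int32(55), [289.84, 192.95], [287, 188, 6, 11])]
gt [(np.int32(55), [334.93, 223.18], [329, 219, 11, 11])]
gs [(np.int32(118), [345.04, 201.03], [339, 196, 13, 11])]
btn (array([ 0.5127771 , -0.09858065,  0.06627596]), np.float64(0.001074605137669097))
ring/cap on z 0.054 [array([0.5432, 0.0381, 0.054 ]), array([0.5502, 0.0348, 0.054 ])]
ring/cap on z 0.067 [array([0.5418, 0.0382, 0.067 ]), array([0.5487, 0.0348, 0.067 ])]
cap (array([0.54803857, 0.03438326, 0.06990765]), np.float64(0.0011463720310548008))
peg on z .085 [0.58746371 0.02820675 0.088     ] [0.58933072 0.02688871 0.081     ] (array([0.58807389, 0.02789279, 0.08271752]), np.float64(0.0005948136813077293))
peg top scene [0.58998051 0.02587685 0.095     ]
circ (0.5479833483695984, 0.03494267165660858) 0.05921275168657303
screw [0.6245 0.0679 0.05  ]
screw [ 0.5563 -0.1699  0.05  ]
screw [ 0.4439 -0.1369  0.05  ]
screw [0.5133 0.1015 0.05  ]
```

```bash
cat >> h.py <<'E'
A=np.array([.548,.0347])
def pose():
    s=r.sense(); return s,np.array(s["position"]),Ro.from_euler('xyz',s["tool_rot"])
def to(P,yaw):
    s,p,R=pose(); T=Ro.from_euler('xyz',[-np.pi/2,0,np.radians(yaw)])
    print("shift cm",(R.inv().apply(np.array(P)-p)*100).round(2),"turn deg",np.degrees((R.inv()*T).as_rotvec()).round(1))
def fing(phi,rr=.043,back=.018):
    a=np.radians(phi); return A+rr*np.array([np.cos(a),np.sin(a)])-back*np.array([np.sin(a),-np.cos(a)])
E
python3 - <<'E'
from h import *
p=fing(10); print(p); to([p[0],p[1],.2],-80); to([p[0],p[1],.077],-80)
E
```

```text
[0.58722107 0.05989341]
shift cm [-55.48   3.13 -32.35] turn deg [  0.  -74.2  -0. ]
shift cm [-55.48  15.43 -32.34] turn deg [  0.  -74.2  -0. ]
```

```bash
python3 -m inch '[[[-55.5,3,-32.4],[0,-74,0],1],[[-55.5,3,-32.4],[0,-74,0],1],[[-55.5,3,-32.4],[0,-74,0],1],[[-55.5,3,-32.4],[0,-74,0],1],[[-55.5,3,-32.4],[0,-74,0],1]]'; python3 -c "
from h import *
p=fing(10); to([p[0],p[1],.2],-80)"
```

```text
time_s: 0.72
position: [0.3451, -0.2985, 0.2216]
tool_rot: [-1.57, -0.0, -2.061]
wrist_force: [1.6, -0.7, -0.3]
grip_width: 0.0255
shift cm [-43.02   2.15   4.47] turn deg [ -0.  -38.1   0. ]
```

```bash
python3 -m inch '[[[-43,2.2,4.5],[0,-38,0],1],[[-43,2.2,4.5],[0,-38,0],1],[[-43,2.2,4.5],[0,-38,0],1],[[-43,2.2,4.5],[0,-38,0],1],[[-43,2.2,4.5],[0,-38,0],1]]'; python3 -c "
from h import *
p=fing(10); to([p[0],p[1],.2],-80)"
```

```text
time_s: 1.13
position: [0.4628, -0.1265, 0.2111]
tool_rot: [-1.57, -0.0, -1.436]
wrist_force: [0.8, -1.2, -0.5]
grip_width: -0.0002
shift cm [-16.8    1.11  14.84] turn deg [-0.  -2.3  0. ]
```

```bash
python3 -m inch '[[[-16.8,1.1,14.8],[0,-2,0],1],[[-16.8,1.1,14.8],[0,-2,0],1],[[-16.8,1.1,14.8],[0,-2,0],1],[[-16.8,1.1,14.8],[0,-2,0],1],[[-16.8,1.1,14.8],[0,-2,0],1]]'; python3 -m inch '[[[0,0,0],[0,0,0],1],[[0,0,0],[0,0,0],1],[[0,0,0],[0,0,0],1]]'; python3 -c "
from h import *
p=fing(10); to([p[0],p[1],.2],-80)"
```

```text
time_s: 1.55
position: [0.5791, 0.0461, 0.2006]
tool_rot: [-1.571, -0.0, -1.407]
wrist_force: [-0.2, -1.0, -0.9]
grip_width: 0.0001
time_s: 1.8
position: [0.578, 0.0441, 0.2003]
tool_rot: [-1.572, -0.0, -1.406]
wrist_force: [-0.3, 0.1, 0.1]
grip_width: -0.0003
shift cm [-1.41  0.03  1.17] turn deg [ 0.1 -0.6  0. ]
```

```bash
python3 -m inch '[[[-1.4,3,1.2],[0,-0.6,0],1],[[-1.4,6,1.2],[0,-0.6,0],1],[[-1.4,8,1.2],[0,-0.6,0],1],[[-1.4,8,1.2],[0,-0.6,0],1],[[-1.4,8,1.2],[0,-0.6,0],1]]'; python3 - <<'E'
from h import *
p=fing(10); to([p[0],p[1],.077],-80)
for n in("top","scene","wrist"):
    c=r.capture(n); save(c,n+"1.png")
    if n!="wrist":
        x,y=(215,140) if n=="scene" else (220,150); cv2.imwrite(f"pics/{n}1c.png",cv2.resize(c["frame"][y:y+120,x:x+160,::-1],None,fx=4.5,fy=4.5,interpolation=cv2.INTER_CUBIC))
E
```

```text
time_s: 2.22
position: [0.5872, 0.0585, 0.1206]
tool_rot: [-1.573, 0.0, -1.398]
wrist_force: [0.2, 0.8, 0.3]
grip_width: -0.0
shift cm [-0.13  4.36  0.03] turn deg [ 0.1 -0.1 -0. ]
```

View pics/wrist1.png

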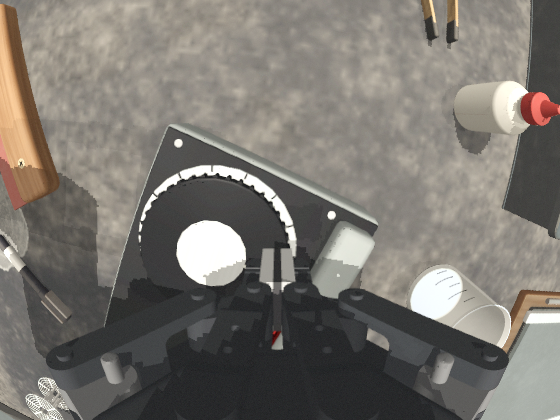

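View pics/scene1c.png

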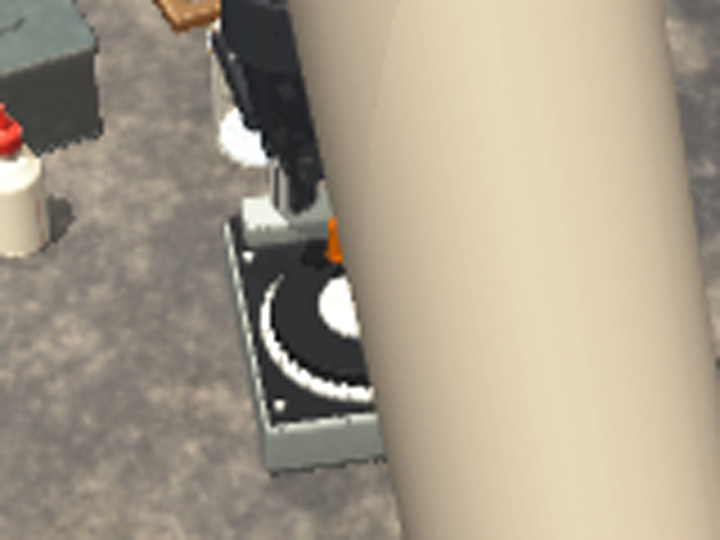

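The wrist view shows the shut fingertips at (278,265), above the dial rim on the peg's +y side. The scene crop shows the tip left of the peg with clearance, so I'm lowering it now.

```bash
python3 -m inch '[[[-0.1,2,0],[0,0,0],1],[[-0.1,3.3,0],[0,0,0],1],[[-0.1,4.3,0],[0,0,0],1],[[-0.1,4.3,0],[0,0,0],1],[[-0.1,4.3,0],[0,0,0],1]]'; python3 - <<'E'
from h import *
p=fing(10); to([p[0],p[1],.077],-80)
pt=np.array([-1.8,4.3])  # x,z cm
for th in (2,4,5,6,8,10,12):
    v=Ro.from_euler('y',th,degrees=True).apply([-1.8,0,4.3]); print(th,(v-[-1.8,0,4.3]).round(3))
E
```

```text
time_s: 2.78
position: [0.5881, 0.0607, 0.0784]
tool_rot: [-1.57, -0.0, -1.397]
wrist_force: [0.5, 0.3, -0.0]
grip_width: 0.0002
shift cm [ 0.06  0.14 -0.1 ] turn deg [-0. -0.  0.]
2 [0.151 0.    0.06 ]
4 [0.304 0.    0.115]
5 [0.382 0.    0.141]
6 [0.459 0.    0.165]
8 [0.616 0.    0.209]
10 [0.774 0.    0.247]
12 [0.933 0.    0.28 ]
```

```bash
cat > chk.py <<'E'
from h import *
s,p,R=pose(); d=p[:2]-A; phi=np.degrees(R.as_euler('xyz')[2])+90
a=np.radians(phi); rad=d@[np.cos(a),np.sin(a)]; tn=d@[np.sin(a),-np.cos(a)]
print("phi %.1f rad %.1f tan %.1f mm z %.1f"%(phi if phi<90 else phi-360,rad*1e3,tn*1e3,p[2]*1e3), "Ftan %.1f Frad %.1f"%(s["wrist_force"][:2]@[np.sin(a),-np.cos(a)],s["wrist_force"][:2]@[np.cos(a),np.sin(a)]),"Mz %.2f"%s["wrist_torque"][2],"J6 %.2f"%s["joint_positions"][5],"t",s["time_s"])
E
python3 -m inch '[[[0.151,0,0.06],[0,2,0],1],[[0.304,0,0.115],[0,4,0],1],[[0.459,0,0.165],[0,6,0],1],[[0.616,0,0.209],[0,8,0],1],[[0.774,0,0.247],[0,10,0],1]]'; python3 chk.py
```

```text
time_s: 3.2
position: [0.5926, 0.0535, 0.0794]
tool_rot: [-1.568, -0.0, -1.573]
wrist_force: [-0.1, -0.6, -0.2]
grip_width: -0.0001
phi -0.1 rad 44.5 tan -18.8 mm z 79.4 Ftan 0.6 Frad -0.1 Mz 0.04 J6 -0.04 t 3.2
```

```bash
python3 -m inch '[[[0.151,0,0.06],[0,2,0],1],[[0.304,0,0.115],[0,4,0],1],[[0.459,0,0.165],[0,6,0],1],[[0.616,0,0.209],[0,8,0],1],[[0.616,0,0.209],[0,8,0],1]]'; python3 chk.py
```

```text
time_s: 3.62
position: [0.5946, 0.0471, 0.0793]
tool_rot: [-1.568, 0.0, -1.712]
wrist_force: [0.3, 0.4, 0.2]
grip_width: 0.0001
phi -8.1 rad 44.4 tan -18.9 mm z 79.3 Ftan -0.4 Frad 0.3 Mz -0.00 J6 0.09 t 3.6167
```

```bash
python3 -m inch '[[[0.076,0,0.03],[0,1,0],1],[[0.151,0,0.06],[0,2,0],1],[[0.228,0,0.088],[0,3,0],1],[[0.304,0,0.115],[0,4,0],1],[[0.304,0,0.115],[0,4,0],1]]'; python3 chk.py
```

```text
time_s: 4.03
position: [0.5944, 0.0442, 0.0778]
tool_rot: [-1.571, -0.0, -1.782]
wrist_force: [1.1, 0.2, 0.1]
grip_width: 0.0002
phi -12.1 rad 43.4 tan -19.0 mm z 77.8 Ftan -0.4 Frad 1.0 Mz 0.02 J6 0.16 t 4.0333
```

```bash
python3 -m inch '[[[0.076,0,0.03],[0,1,0],1],[[0.151,0,0.06],[0,2,0],1],[[0.228,0,0.088],[0,3,0],1],[[0.304,0,0.115],[0,4,0],1],[[0.304,0,0.115],[0,4,0],1]]'; python3 chk.py
```

```text
time_s: 4.45
position: [0.595, 0.0413, 0.0778]
tool_rot: [-1.57, 0.0, -1.852]
wrist_force: [1.0, 2.6, 1.1]
grip_width: -0.0001
phi -16.1 rad 43.3 tan -19.3 mm z 77.8 Ftan -2.7 Frad 0.2 Mz -0.01 J6 0.22 t 4.45
```

```bash
python3 -m inch '[[[0.076,0,0.03],[0,1,0],1],[[0.151,0,0.06],[0,2,0],1],[[0.228,0,0.088],[0,3,0],1],[[0.304,0,0.115],[0,4,0],1],[[0.304,0,0.115],[0,4,0],1]]'; python3 chk.py
```

```text
time_s: 4.87
position: [0.5953, 0.0376, 0.0778]
tool_rot: [-1.57, -0.0, -1.921]
wrist_force: [1.8, 2.4, -0.3]
grip_width: 0.0001
phi -20.1 rad 43.4 tan -19.0 mm z 77.8 Ftan -2.9 Frad 0.9 Mz 0.01 J6 0.29 t 4.8667
```

```bash
python3 -m inch '[[[0.076,0,0.03],[0,1,0],1],[[0.151,0,0.06],[0,2,0],1],[[0.228,0,0.088],[0,3,0],1],[[0.228,0,0.088],[0,3,0],1]]'; python3 chk.py
```

```text
time_s: 5.2
position: [0.5947, 0.0348, 0.0776]
tool_rot: [-1.571, -0.001, -1.974]
wrist_force: [0.1, -0.3, 0.0]
grip_width: 0.0
phi -23.1 rad 43.0 tan -18.4 mm z 77.6 Ftan 0.3 Frad 0.2 Mz 0.01 J6 0.33 t 5.2
```

```bash
python3 -m inch '[[[0.076,0,0.03],[0,1,0],1],[[0.151,0,0.06],[0,2,0],1],[[0.228,0,0.088],[0,3,0],1],[[0.228,0,0.088],[0,3,0],1]]'; python3 chk.py
```

```text
time_s: 5.53
position: [0.5948, 0.0326, 0.0776]
tool_rot: [-1.571, -0.0, -2.026]
wrist_force: [-0.4, -0.2, 0.3]
grip_width: 0.0004
phi -26.1 rad 43.0 tan -18.7 mm z 77.6 Ftan 0.3 Frad -0.3 Mz -0.03 J6 0.38 t 5.5333
```

First click went over at φ of about -22°, so the rest angle is about -10°, which agrees with the vision estimate. On to the second.

```bash
python3 -m inch '[[[0.151,0,0.06],[0,2,0],1],[[0.304,0,0.115],[0,4,0],1],[[0.459,0,0.165],[0,6,0],1],[[0.616,0,0.209],[0,8,0],1],[[0.616,0,0.209],[0,8,0],1]]'; python3 chk.py
```

```text
time_s: 5.95
position: [0.5941, 0.0262, 0.0777]
tool_rot: [-1.571, -0.0, -2.166]
wrist_force: [0.0, -0.3, 0.5]
grip_width: 0.0
phi -34.1 rad 42.9 tan -18.8 mm z 77.7 Ftan 0.2 Frad 0.2 Mz 0.01 J6 0.51 t 5.95
```

```bash
python3 -m inch '[[[0.076,0,0.03],[0,1,0],1],[[0.151,0,0.06],[0,2,0],1],[[0.228,0,0.088],[0,3,0],1],[[0.304,0,0.115],[0,4,0],1],[[0.304,0,0.115],[0,4,0],1]]'; python3 chk.py
```

```text
time_s: 6.37
position: [0.5936, 0.0235, 0.0778]
tool_rot: [-1.571, 0.0, -2.235]
wrist_force: [-0.3, 1.7, -0.2]
grip_width: -0.0002
phi -38.1 rad 42.8 tan -19.2 mm z 77.8 Ftan -1.1 Frad -1.3 Mz 0.04 J6 0.57 t 6.3667
```

```bash
python3 -m inch '[[[0.076,0,0.03],[0,1,0],1],[[0.151,0,0.06],[0,2,0],1],[[0.228,0,0.088],[0,3,0],1],[[0.304,0,0.115],[0,4,0],1],[[0.304,0,0.115],[0,4,0],1]]'; python3 chk.py
```

```text
time_s: 6.78
position: [0.5927, 0.0203, 0.0778]
tool_rot: [-1.571, 0.0, -2.305]
wrist_force: [2.3, 2.3, -0.6]
grip_width: -0.0002
phi -42.1 rad 42.8 tan -19.2 mm z 77.8 Ftan -3.2 Frad 0.1 Mz -0.03 J6 0.64 t 6.7833
```

```bash
python3 -m inch '[[[0.076,0,0.03],[0,1,0],1],[[0.151,0,0.06],[0,2,0],1],[[0.151,0,0.06],[0,2,0],1]]'; python3 chk.py
```

```text
time_s: 7.03
position: [0.592, 0.0185, 0.0778]
tool_rot: [-1.57, -0.0, -2.34]
wrist_force: [2.2, 2.7, -1.0]
grip_width: 0.0
phi -44.1 rad 42.9 tan -18.9 mm z 77.8 Ftan -3.5 Frad -0.3 Mz -0.01 J6 0.67 t 7.0333
```

```bash
python3 -m inch '[[[0.076,0,0.03],[0,1,0],1],[[0.151,0,0.06],[0,2,0],1],[[0.151,0,0.06],[0,2,0],1]]'; python3 chk.py
```

```text
time_s: 7.28
position: [0.5911, 0.0167, 0.0778]
tool_rot: [-1.571, -0.001, -2.375]
wrist_force: [1.6, 1.8, 0.1]
grip_width: -0.0
phi -46.1 rad 42.9 tan -18.6 mm z 77.8 Ftan -2.4 Frad -0.1 Mz 0.02 J6 0.70 t 7.2833
```

```bash
python3 -m inch '[[[0.076,0,0.03],[0,1,0],1],[[0.151,0,0.06],[0,2,0],1],[[0.151,0,0.06],[0,2,0],1]]'; python3 chk.py
```

```text
time_s: 7.53
position: [0.5901, 0.0154, 0.0776]
tool_rot: [-1.571, -0.001, -2.41]
wrist_force: [-0.3, 0.6, -0.2]
grip_width: 0.0002
phi -48.1 rad 42.5 tan -18.5 mm z 77.6 Ftan -0.2 Frad -0.6 Mz -0.00 J6 0.74 t 7.5333
```

```bash
python3 -m inch '[[[0.076,0,0.03],[0,1,0],1],[[0.151,0,0.06],[0,2,0],1],[[0.304,0,0.115],[0,4,0],1],[[0.304,0,0.115],[0,4,0],1]]'; python3 chk.py
```

```text
time_s: 7.87
position: [0.5889, 0.0126, 0.0777]
tool_rot: [-1.571, -0.0, -2.481]
wrist_force: [-0.1, -0.1, 0.4]
grip_width: 0.0001
phi -52.1 rad 42.6 tan -18.7 mm z 77.7 Ftan 0.1 Frad 0.1 Mz 0.04 J6 0.80 t 7.8667
```

Second click at about -47°. I expect the third at about -71° and the fourth at about -95°.

```bash
python3 -m inch '[[[0.151,0,0.06],[0,2,0],1],[[0.304,0,0.115],[0,4,0],1],[[0.459,0,0.165],[0,6,0],1],[[0.616,0,0.209],[0,8,0],1],[[0.616,0,0.209],[0,8,0],1]]'; python3 chk.py
```

```text
time_s: 8.28
position: [0.5855, 0.0073, 0.0778]
tool_rot: [-1.571, -0.0, -2.619]
wrist_force: [-0.0, 0.8, -0.6]
grip_width: -0.0
phi -60.1 rad 42.5 tan -18.8 mm z 77.8 Ftan -0.4 Frad -0.7 Mz -0.02 J6 0.93 t 8.2833
```

```bash
python3 -m inch '[[[0.076,0,0.03],[0,1,0],1],[[0.151,0,0.06],[0,2,0],1],[[0.228,0,0.088],[0,3,0],1],[[0.304,0,0.115],[0,4,0],1],[[0.304,0,0.115],[0,4,0],1]]'; python3 chk.py
```

```text
time_s: 8.7
position: [0.5838, 0.0049, 0.0778]
tool_rot: [-1.571, 0.001, -2.689]
wrist_force: [2.3, 1.0, -1.0]
grip_width: -0.0002
phi -64.1 rad 42.4 tan -19.2 mm z 77.8 Ftan -2.5 Frad 0.1 Mz -0.02 J6 1.00 t 8.7
```

```bash
python3 -m inch '[[[0.076,0,0.03],[0,1,0],1],[[0.151,0,0.06],[0,2,0],1],[[0.228,0,0.088],[0,3,0],1],[[0.304,0,0.115],[0,4,0],1],[[0.304,0,0.115],[0,4,0],1]]'; python3 chk.py
```

```text
time_s: 9.12
position: [0.5812, 0.0023, 0.0778]
tool_rot: [-1.571, -0.0, -2.759]
wrist_force: [2.3, 1.3, -0.8]
grip_width: -0.0002
phi -68.1 rad 42.5 tan -18.7 mm z 77.8 Ftan -2.7 Frad -0.4 Mz -0.02 J6 1.06 t 9.1167
```

```bash
python3 -m inch '[[[0.076,0,0.03],[0,1,0],1],[[0.151,0,0.06],[0,2,0],1],[[0.151,0,0.06],[0,2,0],1]]'; python3 chk.py
```

```text
time_s: 9.37
position: [0.5795, 0.001, 0.0777]
tool_rot: [-1.571, -0.001, -2.794]
wrist_force: [-0.2, -0.2, -0.5]
grip_width: 0.0001
phi -70.1 rad 42.4 tan -18.2 mm z 77.7 Ftan 0.2 Frad 0.1 Mz 0.09 J6 1.09 t 9.3667
```

```bash
python3 -m inch '[[[0.076,0,0.03],[0,1,0],1],[[0.151,0,0.06],[0,2,0],1],[[0.151,0,0.06],[0,2,0],1]]'; python3 chk.py
```

```text
time_s: 9.62
position: [0.5785, 0.0002, 0.0777]
tool_rot: [-1.571, -0.001, -2.829]
wrist_force: [0.1, 0.6, 0.1]
grip_width: -0.0002
phi -72.1 rad 42.2 tan -18.4 mm z 77.7 Ftan -0.3 Frad -0.6 Mz -0.04 J6 1.13 t 9.6167
```

```bash
python3 -m inch '[[[0.151,0,0.06],[0,2,0],1],[[0.304,0,0.115],[0,4,0],1],[[0.459,0,0.165],[0,6,0],1],[[0.616,0,0.209],[0,8,0],1],[[0.616,0,0.209],[0,8,0],1]]'; python3 chk.py
```

```text
time_s: 10.03
position: [0.5733, -0.0037, 0.0777]
tool_rot: [-1.571, -0.001, -2.969]
wrist_force: [0.7, 0.8, -0.4]
grip_width: 0.0001
phi -80.1 rad 42.2 tan -18.3 mm z 77.7 Ftan -0.8 Frad -0.6 Mz 0.06 J6 1.26 t 10.0333
```

```bash
python3 - <<'E'
from h import *
for n in("top","scene"):
    c=r.capture(n)
    x,y=(215,140) if n=="scene" else (220,150); cv2.imwrite(f"pics/{n}2c.png",cv2.resize(c["frame"][y:y+120,x:x+160,::-1],None,fx=4.5,fy=4.5,interpolation=cv2.INTER_CUBIC))
c=r.capture("wrist"); save(c,"wrist2.png")
E
```

```text
(no output)
```

View pics/scene2c.png

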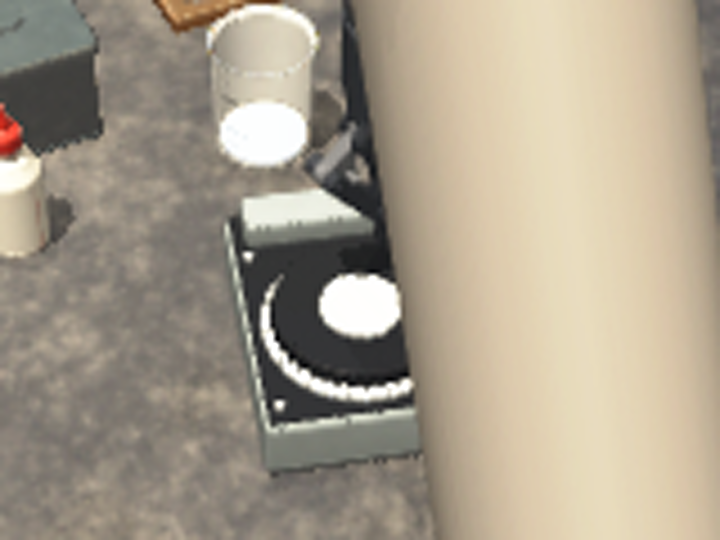

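View pics/wrist2.png

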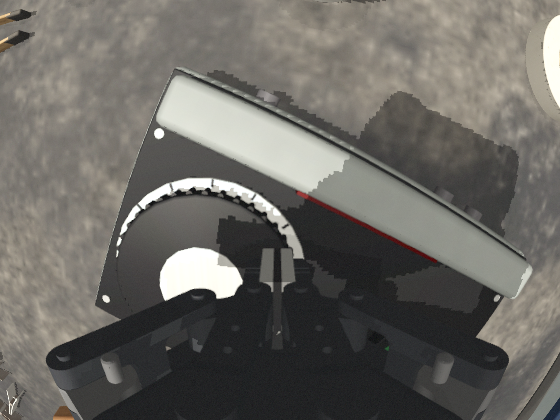

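The peg is hidden by the arm in both views, and the fingertip follows the rim as planned. The force readings are consistent, so I'll do the fourth click in small steps.

```bash
python3 -m inch '[[[0.076,0,0.03],[0,1,0],1],[[0.151,0,0.06],[0,2,0],1],[[0.228,0,0.088],[0,3,0],1],[[0.304,0,0.115],[0,4,0],1],[[0.304,0,0.115],[0,4,0],1]]'; python3 chk.py
```

```text
time_s: 10.6
position: [0.571, -0.0052, 0.0778]
tool_rot: [-1.571, 0.0, -3.038]
wrist_force: [-0.3, 0.3, -0.6]
grip_width: -0.0001
phi -84.1 rad 42.1 tan -18.7 mm z 77.8 Ftan 0.3 Frad -0.3 Mz -0.03 J6 1.32 t 10.6
```

```bash
python3 -m inch '[[[0.076,0,0.03],[0,1,0],1],[[0.151,0,0.06],[0,2,0],1],[[0.228,0,0.088],[0,3,0],1],[[0.304,0,0.115],[0,4,0],1],[[0.304,0,0.115],[0,4,0],1]]'; python3 chk.py
```

```text
time_s: 11.02
position: [0.5682, -0.0067, 0.0778]
tool_rot: [-1.571, 0.001, -3.108]
wrist_force: [3.1, 0.5, -2.2]
grip_width: -0.0001
phi -88.1 rad 42.1 tan -18.9 mm z 77.8 Ftan -3.1 Frad -0.4 Mz 0.01 J6 1.39 t 11.0167
```

```bash
python3 -m inch '[[[0.076,0,0.03],[0,1,0],1],[[0.151,0,0.06],[0,2,0],1],[[0.151,0,0.06],[0,2,0],1]]'; python3 chk.py
```

```text
time_s: 11.27
position: [0.5665, -0.0075, 0.0778]
tool_rot: [-1.571, 0.0, 3.14]
wrist_force: [3.7, 1.9, -1.9]
grip_width: 0.0
phi -90.1 rad 42.1 tan -18.6 mm z 77.8 Ftan -3.7 Frad -1.9 Mz 0.02 J6 1.42 t 11.2667
```

```bash
python3 -m inch '[[[0.076,0,0.03],[0,1,0],1],[[0.151,0,0.06],[0,2,0],1],[[0.151,0,0.06],[0,2,0],1]]'; python3 chk.py
```

```text
time_s: 11.52
position: [0.5645, -0.0081, 0.0777]
tool_rot: [-1.571, -0.001, 3.105]
wrist_force: [0.1, 0.5, -0.5]
grip_width: -0.0004
phi -92.1 rad 42.2 tan -18.1 mm z 77.7 Ftan -0.0 Frad -0.5 Mz 0.01 J6 1.46 t 11.5167
```

The force dropped to zero, so the fourth jump happened at about -91°. I'll back off slightly, lift, and look.

```bash
python3 -m inch '[[[-0.6,0,0],[0,0,0],1],[[-0.8,-3,0],[0,0,0],1],[[-0.8,-6,0],[0,0,0],1],[[-0.8,-10,0],[0,0,0],1],[[-0.8,-10,0],[0,0,0],1]]'; python3 - <<'E'
from h import *
to([.5128,-.0986,.178],180)
E
```

```text
time_s: 11.93
position: [0.5764, -0.0088, 0.1852]
tool_rot: [-1.569, 0.011, 3.107]
wrist_force: [0.8, -0.6, 1.8]
grip_width: -0.0001
shift cm [6.06 0.67 9.2 ] turn deg [-0.1 -2.  -0.7]
```

```bash
python3 -m inch '[[[1.5,0.5,4],[0,-2,0],1],[[3,0.5,8],[0,-2,0],1],[[4.5,0.5,12],[0,-2,0],1],[[6,0.5,16],[0,-2,0],1],[[6,0.5,19],[0,-2,0],1]]'; python3 -m inch '[[[0,0,2],[0,0,0],1],[[0,0,2],[0,0,0],1],[[0,0,2],[0,0,0],1]]';python3 - <<'E'
from h import *
for n in("top","scene"):
    c=r.capture(n)
    x,y=(215,140) if n=="scene" else (220,150); cv2.imwrite(f"pics/{n}3c.png",cv2.resize(c["frame"][y:y+120,x:x+160,::-1],None,fx=4.5,fy=4.5,interpolation=cv2.INTER_CUBIC))
    print(n,[b for b in blob(c,(5,110,100),(28,255,255),8)[0] if 220<b[1][0]<360 and 160<b[1][1]<260])
E
```

```text
time_s: 12.35
position: [0.5038, -0.1977, 0.1727]
tool_rot: [-1.571, -0.002, 3.141]
wrist_force: [2.3, 0.2, 0.6]
grip_width: -0.0002
time_s: 12.6
position: [0.5059, -0.2168, 0.1725]
tool_rot: [-1.571, -0.001, 3.139]
wrist_force: [-0.4, 0.6, -1.8]
grip_width: -0.0004
top [(np.int32(13), [223.6, 163.5], [219, 163, 10, 2]), (np.int32(8), [226.5, 171.0], [224, 170, 6, 3]), (np.int32(22), [306.3, 209.3], [304, 206, 5, 7])]
scene [(np.int32(63), [308.0, 197.4], [305, 192, 7, 12])]
```

View pics/scene3c.png

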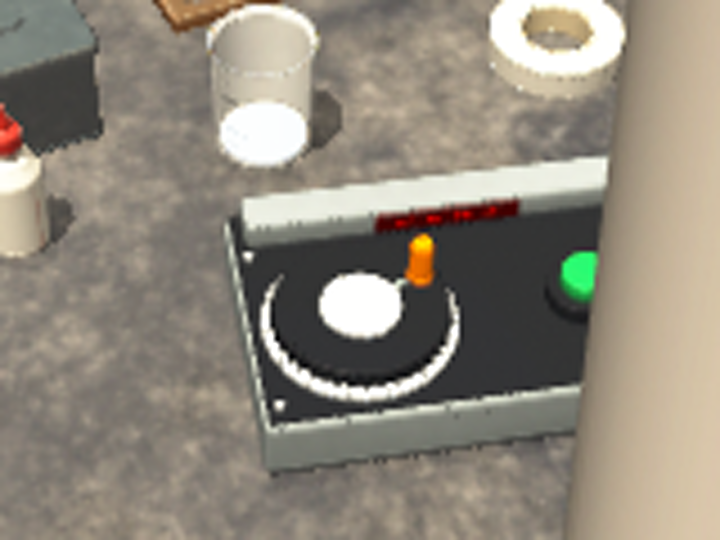

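View pics/top3c.png

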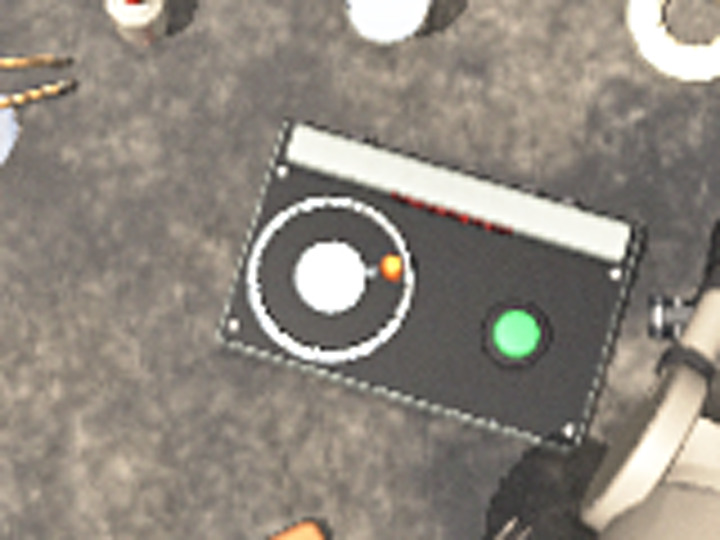

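The top view shows the peg at (306,209), at about 3 o'clock, which is less turned than I expected. I'll measure the angle.

```bash
python3 - <<'E'
from h import *
s=r.capture("scene");t=r.capture("top")
for k,ps,pt in(("start",(289.84,192.95),(295.43,197.9)),("now",(308.0,197.4),(306.3,209.3))):
    P,e=cross(s,ps,t,pt); Q=onz(t,*pt,.085)
    for X in(P,Q):
        d=X[:2]-A; print(k,X.round(4),np.degrees(np.arctan2(d[1],d[0])).round(1),np.hypot(*d).round(4))
E
cat chk.py|head -0; sed -n 1,1p /dev/null
```

```text
start [0.5881 0.0279 0.0827] -9.6 0.0406
start [0.5879 0.0282 0.085 ] -9.3 0.0404
now [ 0.5526 -0.007   0.084 ] -83.8 0.042
now [ 0.5528 -0.0065  0.085 ] -83.4 0.0415
```

The dial has turned only about 74°, so it rests in stop 3. On the fourth push the dial had not passed the halfway point, and it settled back when I released it. It needs one more push, further this time: to about φ=-100°, which is still short of the stop-4 contact at about -109°.

```bash
python3 - <<'E'
from h import *
p=fing(-72,.0422,.0185); print(p); to([p[0],p[1],.172],-162)
E
```

```text
[5.78635063e-01 2.82229408e-04]
shift cm [ -7.25   0.07 -21.49] turn deg [  0.  -17.9   0. ]
```

```bash
python3 -m inch '[[[-2,0,-4],[0,-6,0],1],[[-4,0,-8],[0,-12,0],1],[[-6,0,-12],[0,-18,0],1],[[-7.2,0,-16],[0,-18,0],1],[[-7.2,0,-20],[0,-18,0],1]]'; python3 -m inch '[[[0,0,0],[0,0,0],1],[[0,0,0],[0,0,0],1],[[0,0,0],[0,0,0],1]]';python3 - <<'E'
from h import *
p=fing(-72,.0422,.0185); to([p[0],p[1],.0775],-162)
E
```

```text
time_s: 13.22
position: [0.5795, -0.0203, 0.1727]
tool_rot: [-1.57, 0.001, -2.826]
wrist_force: [0.1, 0.8, -0.5]
grip_width: 0.0004
time_s: 13.47
position: [0.5778, -0.0223, 0.1728]
tool_rot: [-1.57, -0.0, -2.825]
wrist_force: [0.4, 0.1, -0.1]
grip_width: -0.0002
shift cm [-0.79  9.53 -2.12] turn deg [-0.   0.1  0. ]
```

```bash
python3 -m inch '[[[-0.8,0,-2.1],[0,0,0],1],[[-0.8,3,-2.1],[0,0,0],1],[[-0.8,5,-2.1],[0,0,0],1],[[-0.8,5,-2.1],[0,0,0],1]]'; python3 chk.py; python3 - <<'E'
from h import *
p=fing(-72,.0422,.0185); to([p[0],p[1],.0775],-162)
c=r.capture("top"); cv2.imwrite("pics/top4c.png",cv2.resize(c["frame"][150:270,220:380,::-1],None,fx=4.5,fy=4.5))
E
```

```text
time_s: 13.8
position: [0.5764, -0.0015, 0.119]
tool_rot: [-1.574, -0.007, -2.829]
wrist_force: [-1.7, -1.1, -0.5]
grip_width: 0.0004
phi -72.1 rad 43.2 tan -15.9 mm z 119.0 Ftan 2.0 Frad 0.5 Mz -0.01 J6 1.12 t 13.8
shift cm [-0.29  4.14 -0.09] turn deg [ 0.2 -0.1  0.4]
```

View pics/top4c.png

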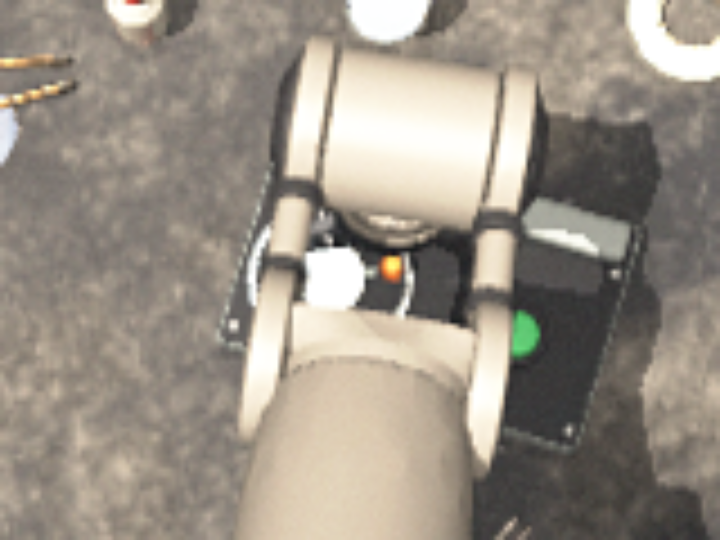

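The top view still shows the peg, at crop (392,268), between the wrist links. That lets me watch the dial while pushing, so I'll descend.

```bash
python3 -m inch '[[[-0.2,0,0],[0,0,0],1],[[-0.2,2,0],[0,0,0],1],[[-0.2,4.1,0],[0,0,0],1],[[-0.2,4.1,0],[0,0,0],1]]'; python3 chk.py
cat > peg.py <<'E'
from h import *
t=r.capture("top")
for b in blob(t,(5,110,100),(28,255,255),6)[0]:
    if 285<b[1][0]<325 and 190<b[1][1]<235:
        X=onz(t,*b[1],.085); d=X[:2]-A; print("peg",b[0],b[1],"ang %.1f r %.1f"%(np.degrees(np.arctan2(d[1],d[0])),1e3*np.hypot(*d)))
E
python3 peg.py
```

```text
time_s: 14.18
position: [0.5799, -0.0006, 0.0801]
tool_rot: [-1.572, -0.003, -2.829]
wrist_force: [-0.4, -0.3, -0.1]
grip_width: -0.0
phi -72.1 rad 43.4 tan -19.5 mm z 80.1 Ftan 0.5 Frad 0.2 Mz 0.02 J6 1.12 t 14.1833
peg 24 [306.5, 209.2] ang -83.1 r 42.2
```

```bash
python3 -m inch '[[[0.151,0,0.06],[0,2,0],1],[[0.304,0,0.115],[0,4,0],1],[[0.459,0,0.165],[0,6,0],1],[[0.616,0,0.209],[0,8,0],1],[[0.616,0,0.209],[0,8,0],1]]'; python3 chk.py; python3 peg.py
```

```text
time_s: 14.65
position: [0.577, -0.0046, 0.0842]
tool_rot: [-1.57, 0.003, -2.969]
wrist_force: [-0.2, 0.5, 1.0]
grip_width: -0.0001
phi -80.1 rad 43.7 tan -21.8 mm z 84.2 Ftan 0.2 Frad -0.5 Mz 0.00 J6 1.26 t 14.65
peg 18 [306.5, 210.1] ang -86.9 r 42.0
```

```bash
python3 -m inch '[[[0.076,0,0.03],[0,1,0],1],[[0.151,0,0.06],[0,2,0],1],[[0.228,0,0.088],[0,3,0],1],[[0.304,0,0.115],[0,4,0],1],[[0.304,0,0.115],[0,4,0],1]]'; python3 chk.py; python3 peg.py
```

```text
time_s: 15.12
position: [0.5729, -0.0057, 0.0818]
tool_rot: [-1.571, -0.0, -3.038]
wrist_force: [-0.4, -0.6, 0.1]
grip_width: 0.0002
phi -84.1 rad 42.7 tan -20.6 mm z 81.8 Ftan 0.5 Frad 0.5 Mz 0.02 J6 1.32 t 15.1167
peg 10 [306.7, 210.8] ang -89.9 r 42.6
```

```bash
python3 -m inch '[[[0.076,0,0.03],[0,1,0],1],[[0.151,0,0.06],[0,2,0],1],[[0.228,0,0.088],[0,3,0],1],[[0.304,0,0.115],[0,4,0],1],[[0.304,0,0.115],[0,4,0],1]]'; python3 chk.py; python3 peg.py
```

```text
time_s: 15.58
position: [0.5703, -0.0071, 0.0818]
tool_rot: [-1.571, 0.001, -3.108]
wrist_force: [1.6, -0.0, -1.6]
grip_width: -0.0002
phi -88.1 rad 42.5 tan -20.9 mm z 81.8 Ftan -1.6 Frad 0.1 Mz -0.02 J6 1.39 t 15.5833
peg 8 [306.0, 211.2] ang -91.7 r 40.4
```

The blob is shrinking because of partial occlusion, so its angle is biased. The fingertip trails 2 mm more than before, which puts contact at about -87.5°, halfway at about -99.5° and stop-4 contact at about -111.5°. I'll push on to about -104°.

```bash
python3 -m inch '[[[0.076,0,0.03],[0,1,0],1],[[0.151,0,0.06],[0,2,0],1],[[0.228,0,0.088],[0,3,0],1],[[0.304,0,0.115],[0,4,0],1],[[0.304,0,0.115],[0,4,0],1]]'; python3 chk.py; python3 peg.py
```

```text
time_s: 16.05
position: [0.5672, -0.0085, 0.0818]
tool_rot: [-1.571, 0.001, 3.105]
wrist_force: [3.2, -0.8, -1.4]
grip_width: 0.0001
phi -92.1 rad 42.5 tan -20.8 mm z 81.8 Ftan -3.2 Frad 0.7 Mz 0.02 J6 1.46 t 16.05
peg 9 [306.3, 212.4] ang -96.9 r 41.7
```

```bash
python3 -m inch '[[[0.076,0,0.03],[0,1,0],1],[[0.151,0,0.06],[0,2,0],1],[[0.151,0,0.06],[0,2,0],1],[[0.151,0,0.06],[0,2,0],1]]'; python3 chk.py
```

```text
time_s: 16.43
position: [0.5653, -0.0091, 0.0818]
tool_rot: [-1.57, -0.0, 3.072]
wrist_force: [2.9, -2.4, -1.1]
grip_width: -0.0001
phi -94.0 rad 42.5 tan -20.3 mm z 81.8 Ftan -3.0 Frad 2.2 Mz -0.02 J6 1.49 t 16.4333
```

```bash
python3 -m inch '[[[0.076,0,0.03],[0,1,0],1],[[0.151,0,0.06],[0,2,0],1],[[0.151,0,0.06],[0,2,0],1],[[0.151,0,0.06],[0,2,0],1]]'; python3 chk.py
```

```text
time_s: 16.77
position: [0.5632, -0.009, 0.0815]
tool_rot: [-1.571, -0.002, 3.037]
wrist_force: [-0.5, 0.3, 0.7]
grip_width: -0.0
phi -96.0 rad 41.9 tan -19.7 mm z 81.5 Ftan 0.6 Frad -0.2 Mz 0.03 J6 1.52 t 16.7667
```

```bash
python3 -m inch '[[[0.076,0,0.03],[0,1,0],1],[[0.151,0,0.06],[0,2,0],1],[[0.151,0,0.06],[0,2,0],1],[[0.151,0,0.06],[0,2,0],1]]'; python3 chk.py; python3 - <<'E'
from h import *
c=r.capture("top"); cv2.imwrite("pics/top5c.png",cv2.resize(c["frame"][150:270,220:380,::-1],None,fx=4.5,fy=4.5))
save(r.capture("wrist"),"wrist5.png")
E
```

```text
time_s: 17.1
position: [0.5623, -0.0097, 0.0817]
tool_rot: [-1.571, -0.0, 3.002]
wrist_force: [1.9, -0.4, 0.6]
grip_width: 0.0005
phi -98.0 rad 42.0 tan -20.3 mm z 81.7 Ftan -1.9 Frad 0.1 Mz -0.02 J6 1.56 t 17.1
```

View pics/top5c.png

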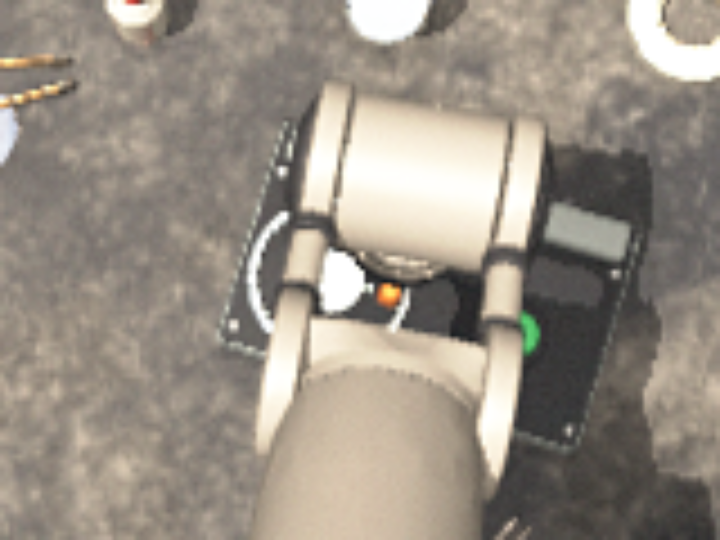

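```bash
python3 peg.py; python3 -c "
import h;exec(open('chk.py').read())"
```

```text
peg 22 [305.8, 215.1] ang -108.6 r 42.2
phi -98.0 rad 42.0 tan -20.5 mm z 81.8 Ftan -0.1 Frad 0.8 Mz 0.01 J6 1.56 t 17.25
```

View pics/wrist5.png

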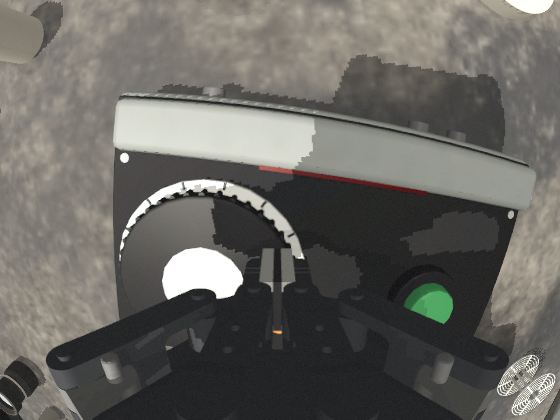

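The peg now reads -108.6° with no force on the fingertip. That is one clean click (25°) beyond the last view and about 99° from the start, so stop 4. Now I'll back off and lift.

```bash
python3 -m inch '[[[-0.3,0,0],[0,0,0],1],[[-0.3,-2,0],[0,0,0],1],[[-0.3,-5,0],[0,0,0],1],[[-0.3,-8,0],[0,0,0],1],[[-0.3,-8,0],[0,0,0],1]]'; python3 peg.py; python3 -c "
from h import *
to([.5128,-.0986,.15],-180)"
```

```text
time_s: 17.67
position: [0.5688, -0.0106, 0.1677]
tool_rot: [-1.571, 0.011, 3.002]
wrist_force: [1.1, -0.7, -0.0]
grip_width: -0.0
peg 27 [305.9, 214.6] ang -106.5 r 42.0
shift cm [4.21 1.48 9.49] turn deg [-0.  -8.  -0.4]
```

```bash
python3 -m inch '[[[1.7,0,3.8],[0,-4,0],1],[[3.4,0,7.6],[0,-8,0],1],[[4.2,0,9.5],[0,-8,0],1],[[4.2,0,9.5],[0,-8,0],1],[[4.2,0,9.5],[0,-8,0],1]]'; python3 - <<'E'
from h import *
for n in("top","scene"):
    c=r.capture(n); save(c,n+"6.png")
    print(n,[b for b in blob(c,(5,110,100),(28,255,255),8)[0] if 280<b[1][0]<320 and 180<b[1][1]<235])
to([.5128,-.0986,.08],-180)
E
python3 peg.py
```

```text
time_s: 18.13
position: [0.5099, -0.0992, 0.161]
tool_rot: [-1.571, -0.001, 3.139]
wrist_force: [1.1, 0.4, 0.4]
grip_width: -0.0001
top [(np.int32(26), [305.9, 214.8], [304, 212, 5, 7])]
scene [(np.int32(63), [311.0, 202.3], [308, 197, 7, 12])]
shift cm [-0.21  8.12  0.06] turn deg [ 0. -0.  0.]
peg 24 [306.0, 214.5] ang -105.9 r 42.2
```

View pics/scene6.png

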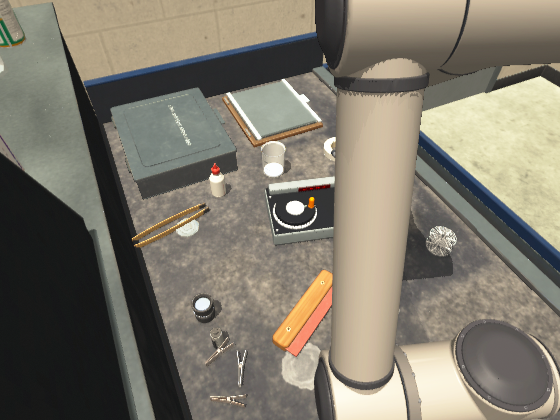

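The peg, at (311,202) in scene and (306,214.6) in top, reads -106°, which is 96° from the start, so exactly four clicks. Next is the button.

```bash
python3 -m inch '[[[-0.2,3,0],[0,0,0],1],[[-0.2,6,0],[0,0,0],1],[[-0.2,8,0],[0,0,0],1],[[-0.2,8,0],[0,0,0],1],[[-0.2,8,0],[0,0,0],1]]'; python3 -m inch '[[[0,0.2,0],[0,0,0],1],[[0,0.4,0],[0,0,0],1],[[0,0.6,0],[0,0,0],1],[[0,0.6,0],[0,0,0],1]]'
```

```text
time_s: 18.7
position: [0.5125, -0.0975, 0.0811]
tool_rot: [-1.572, -0.002, -3.14]
wrist_force: [-0.4, 1.0, -0.0]
grip_width: 0.0001
time_s: 19.03
position: [0.5129, -0.0985, 0.0763]
tool_rot: [-1.57, 0.001, 3.142]
wrist_force: [0.4, -0.9, 0.2]
grip_width: 0.0001
```

```bash
python3 -m inch '[[[0,0.2,0],[0,0,0],1],[[0,0.4,0],[0,0,0],1],[[0,0.5,0],[0,0,0],1],[[0,0.5,0],[0,0,0],1]]'; python3 -m inch '[[[0,0.1,0],[0,0,0],1],[[0,0.2,0],[0,0,0],1],[[0,0.2,0],[0,0,0],1]]';python3 -m inch '[[[0,0.1,0],[0,0,0],1],[[0,0.2,0],[0,0,0],1],[[0,0.2,0],[0,0,0],1]]'
```

```text
time_s: 19.37
position: [0.5128, -0.0986, 0.0708]
tool_rot: [-1.571, 0.001, 3.141]
wrist_force: [0.3, 0.3, 2.2]
grip_width: 0.0004
time_s: 19.62
position: [0.5128, -0.0986, 0.0688]
tool_rot: [-1.57, 0.001, 3.141]
wrist_force: [0.1, -0.4, 2.3]
grip_width: -0.0001
time_s: 19.87
position: [0.5128, -0.0985, 0.0668]
tool_rot: [-1.571, 0.0, 3.141]
wrist_force: [-0.3, -0.0, 3.6]
grip_width: 0.0005
```

Contact was at about 72 mm, so the bottom should be near 66 mm. I'll go on in small steps until the force rises clearly above 4 N.

```bash
python3 -m inch '[[[0,0.1,0],[0,0,0],1],[[0,0.1,0],[0,0,0],1]]'; python3 -m inch '[[[0,0.1,0],[0,0,0],1],[[0,0.1,0],[0,0,0],1]]'
```

```text
time_s: 20.03
position: [0.5128, -0.0985, 0.0661]
tool_rot: [-1.57, 0.001, 3.141]
wrist_force: [0.2, -0.4, 4.6]
grip_width: -0.0002
time_s: 20.2
position: [0.5129, -0.0986, 0.0659]
tool_rot: [-1.57, 0.001, 3.142]
wrist_force: [-2.3, 0.5, 11.9]
grip_width: 0.0003
```

It's bottomed: 11.9 N with no further travel. Hold briefly, then lift.

```bash
python3 -m inch '[[[0,0,0],[0,0,0],1],[[0,0,0],[0,0,0],1]]'; python3 -m inch '[[[0,-1,0],[0,0,0],1],[[0,-3,0],[0,0,0],1],[[0,-6,0],[0,0,0],1],[[0,-10,0],[0,0,0],1],[[0,-10,0],[0,0,0],1]]'; python3 -m inch '[[[0,0,4],[0,0,0],1],[[0,0,8],[0,0,0],1],[[0,0,12],[0,0,0],1],[[0,0,12],[0,0,0],1],[[0,0,12],[0,0,0],1]]'; python3 peg.py; python3 - <<'E'
from h import *
S=r.capture("scene");T=r.capture("top"); save(T,"top7.png")
g=(45,100,50),(85,255,255)
f=lambda c:[b for b in blob(c,*g)[0] if 320<b[1][0]<360 and 190<b[1][1]<240]
print(f(T),f(S)); print(r.sense()["wrist_force"])
E
```

```text
time_s: 20.37
position: [0.5129, -0.0985, 0.0659]
tool_rot: [-1.57, 0.001, 3.142]
wrist_force: [-3.5, -0.9, 11.2]
grip_width: 0.0002
time_s: 20.78
position: [0.5157, -0.0993, 0.1714]
tool_rot: [-1.567, 0.01, -3.142]
wrist_force: [2.5, -0.5, 0.4]
grip_width: 0.0
time_s: 21.2
position: [0.512, -0.2201, 0.1642]
tool_rot: [-1.571, -0.001, 3.138]
wrist_force: [1.0, 1.1, -0.7]
grip_width: 0.0
peg 26 [305.9, 214.8] ang -107.3 r 42.2
[(np.int32(56), [335.1, 223.2], [330, 219, 10, 11])] [(np.int32(72), [342.8, 200.8], [339, 196, 8, 11])]
[ 0.39158021 -0.10498356 -0.67028762]
```

View pics/top7.png

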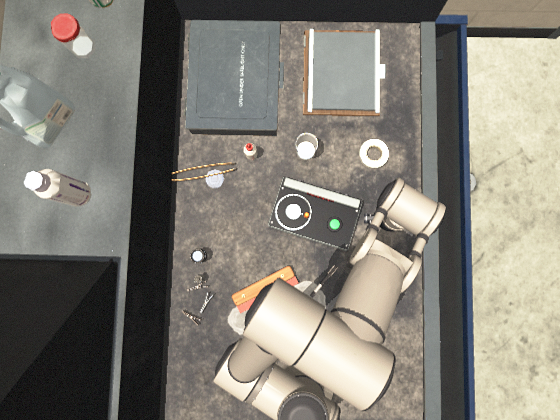

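The top view shows the peg at (306,215), the green button at (335,223) and up again, and the other items where they stood. The arm is clear, so I'll hand in.

```bash
python3 -m inch '[[[0,0,0],[0,0,0],1],[[0,0,0],[0,0,0],1]]'; python3 -c "
from rig import r
print(r.finish_job())"
```

```text
time_s: 21.52
position: [0.5127, -0.2172, 0.1649]
tool_rot: [-1.571, -0.0, -3.14]
wrist_force: [0.7, 0.5, -0.1]
grip_width: 0.0001
the job is handed in; nothing more can be done
None
```

I turned the dial four clicks clockwise with the shut fingertips, then pressed the green start button down and let it come up. I handed the job in at 21.5 s.

- **Dial:** the peg stood at about -9.5° at the start and about -106 to -107° at the end, against 96° for four clicks. Single readings varied by 1–3°.
- **A check that disagreed:** on the first try at the fourth click the force fell to zero as if the dial had jumped. After I lifted off, the cameras showed it resting in stop 3 (about 74°). Most likely it slipped back from a part-way push when I let go; I did not see that moment. If any turning back between stops counts as "backwards", this is the weak point. A second, longer push then took it one click further, to stop 4. I saw no reading past stop 4.
- **Start button:** the fingertip met it at about 72 mm, and it stopped at 65.9 mm with 11–12 N on the fingertip, about the full 6 mm. Afterwards it looked the same in the top view as before the press; I did not measure its height again.
- **Other things on the worktop:** in the last top view the other items I could see look unmoved. The arm hides the reel there, but the scene view just before the press still showed it standing. The robot was touching nothing when I handed in.

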